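Set the price number on the tag press and stamp a tag

ROBOT

A 6-joint arm with a two-finger parallel gripper is mounted at the origin on a cart in front of the work surface, level with it; the furniture and walls round the work are solid. World frame = base frame: x ahead of the robot, y to its left, z up, the work surface at z = 0. Lengths are in m, angles in rad, forces in N, time in s.
With the tool pointing down it reaches from about 0.275 to 0.725 m from the base axis. Payload 5.6 kg.
Tool frame: the origin (TCP) lies on the centre line of the jaws, within the pads' length; the fingertips stand ctrl.tcp_to_tips ahead of it and the grasp point (between the pads) lies 8 mm behind it (ctrl.tcp_to_tips is the distance from the TCP to the fingertips, in m); z points along the fingers, y is the line along which they close (so a half turn about z gives the same grasp; the last joint's range is limited). The gripper opens to 85 mm and grips with 20 to 120 N. Pads are 22 mm wide; open, the fingers measure 114 mm over their backs; the gripper's body (76 mm by 85 mm) begins 54 mm behind the grasp point. The pads swing forward as they close: fully open they stand 13 mm farther back than shut.
Start: joints at [1.609, 0.255, 0.108, 0, -1.424, -0.285], TCP at [0.134, 0.533, 0.242] pointing down, gripper open.
Joint ranges: [-2.95, 2.95], [-1.21, 1.97], [-1.09, 1.5], [-2.87, 1.71], [-2.94, -0.07], [-3.05, 3.05]. Speed limits (rad/s): [2.57, 2.57, 3.14, 3.14, 3.14, 3.14].

INTERFACE

Orientations are given as a unit quaternion [w, x, y, z].
In Python, from rig import readout, eyes, ctrl gives the robot as it stands.
- The arm moves only by the shell command python3 -m handwheel 'ROWS'. ROWS is JSON, a list of rows, each a list of 3 entries, a list of its own where there are three numbers: the closure, from 0 (fully open) to 1 (shut), then the shift along the tool's x, y, z scaled (see below), then the turn about the tool's z scaled (see below). A call has 1 to 10 rows; each row is the pose to reach, as a shift and turn from the pose commanded when the call began, along the tool's axes at that moment, turning the shorter way round; what a row does not reach only later rows make up. The controller multiplies each number of a shift by 1000 mm and each number of a turn by 360 degrees. A row lasts 1/12 s, in which the tool goes at most 41.7 mm and 7.16 degrees, less where a joint would pass 70% of its speed; a pose out of reach is approached as far as the arm can. A call with a number of a shift or a turn outside -1 to 1 is refused whole. A call with a gripper value outside its range is refused whole. The fingers move at their own pace and stop on an object; the grip force is fixed at half the most. Time passes only in rows, so rows that repeat a pose let the fingers close. It gives the time, the measured TCP pose, the force, the opening and the grip force at its end, in the units of the state.
- readout.get_state(): the state, without advancing time (a new reading comes with each control period).
- eyes.grab_frame(name): name is "scene" or "side" or "wrist"; returns (picture, depth): 400x640x3 uint8, blue, green, red; 400x640 float32, m along the optical axis (not along the pixel's ray), 0 where there is no reading.
- eyes.get_calibration(name): a dict with "vertical_fov" (degrees; the focal length in pixels is half the picture's height over the tangent of half this angle, whatever the lens; pixels are square), "cx", "cy" (the principal point, pixels), "dist" ([k1, k2, p1, p2, k3] as OpenCV has them; the pictures are not rectified), "R" (3x3) and "t" (3): a world point X has camera coordinates R X + t; the wrist camera has in their place "hand_eye" (4x4, takes a point from camera to tool coordinates, whose origin is the TCP and whose axes are the flange's). Camera axes: x right, y down, z forward; pixel columns grow to the right and rows downward; lengths in m; the calibration is good to about 2 mm. A picture is of the moment at which its call begins: read the wrist's pose just before it. get_calibration takes no time and is no camera call.
- ctrl.finish_job(): hands the job in; it is judged then, once.
The state is a dict: "t": time; "joint_positions": joint angles; "joint_vel": joint speeds; "joint_efforts": joint torques, N m; "position": TCP position; "ee_rot": TCP orientation; "wrist_force": force on the tool from outside, world axes, zero at the start; "wrist_torque": the same for the moment, N m; "gripper_width": finger opening in m; "grasp_force": force on a finger pad.
Only numpy, scipy, OpenCV 4.12 (cv2) and the standard library are available. Lean on these libraries where they do the work, as an engineer would, in place of code of your own. Each camera call takes 0.05 s, during which the arm holds its last target. There are 200 camera calls.

TASK

Set the tag press to price number 4-6-2: roll the three thumbwheels by pressing a fingertip lightly on top of them, until 4, 6 and 2 (left to right, seen from the robot) stand squarely on top, and let go of them. Then press the red knob down to its stop, firmly but not hard (about 12 N), keep it down for half a second and let it come up again, with the number still set and the things around the press left where they stand.

Things in the scene. Friction and masses are not known exactly. Their poses are not given: they have to be found in the camera images.
- press: blue desk-top tag press, fixed to the worktop; base plate 190 (x) x 176 (y) x 14 mm. Origin under the centre of the base, on the worktop; x points to its rear (away from the robot at yaw 0), y to its left, z up. In front is a wheel housing (x -83 to 13 mm, top at z = 50 mm), behind it (x 22 to 90 mm, up to z = 87 mm) the stamping head with the knob; a white gift tag lies under it, fixed
- slot_a (a point): point on the housing (axes as the press's; at x -35, y 45, z 50 mm of it) straight below the top of the left thumbwheel. The three wheels are black, smooth, 60 mm in diameter, 24 mm wide, axes along the press's y. Their carriage is adjusted for wear: the wheel tops lie 24 to 32 mm above this point, not measured, the same for all three, to be found by touch
- slot_b (a point): the same for the middle wheel (y = 0). Each wheel rides on its own upright spring: it gives way from about 1 N, then 4 N per mm, to a hard stop after 6 mm; more than 15 N damages a wheel
- slot_c (a point): the same for the right wheel (y = -45 mm). Turning a wheel takes about 1.5 N along its rim; a fingertip resting on it with about 4 to 9 N carries it along without slip (rim travel = 30 mm per rad), less than about 2 N slips. Wheels stay where they are left
- wheel_a (a joint): angle of the left wheel, rad: the numeral on top is the angle / 0.6283 (2.513 = 4); it grows as the wheel's top moves to the press's +x (rear). Ten white numerals 0 to 9, upright as seen from the robot, the next higher one on the robot's side of the present one; red lines on the housing beside each wheel mark the middle. The wheel stops 0.3 rad beyond 0 and 9
- wheel_b (a joint): angle of the middle wheel, as wheel_a (3.770 = 6)
- wheel_c (a joint): angle of the right wheel, as wheel_a (1.257 = 2)
- fork_a (a joint): how far the left wheel is pressed down on its spring, m (0 untouched, hard stop at 0.006)
- fork_b (a joint): the same for the middle wheel
- fork_c (a joint): the same for the right wheel
- knob_top (a point): centre of the flat top of the round red press knob, 42 mm in diameter, top 115 mm above the worktop, at x = 56, y = 0 mm in the press's frame, moving with it; z up
- knob (a joint): how far the knob is pressed down, m: 0 up, hard stop at 0.010; its spring takes 1.5 N at the top and 4.5 N at the stop and lifts it again
- pourer: polished bird-like pourer, a pear-shaped body with a thin hooked neck, 36 x 38 mm, 75 mm high, loose, left of the press; origin under its centre
- steel_cup: polished cup, 42 mm across, 88 mm high, loose, right of the press; origin under its centre
- ribbon: spool of red ribbon, 78 x 116 x 26 mm, loose, lying right behind the cup; origin under its centre
There are look-alikes about, which are no part of the job. Leave any orange look-alike of the steel_cup alone.

How it is judged:
On the way, in this order (a step that is already met when the one before it is completed fails the run):
1. all three wheels show 4-6-2 (each within 0.13 rad), free of the fingers, with the knob still up (value of joint wheel_a between 2.383 and 2.643 rad and value of joint wheel_b between 3.64 and 3.9 rad and value of joint wheel_c between 1.127 and 1.387 rad and contact force between the fingers and fork_a below 0.1 N and contact force between the fingers and fork_b below 0.1 N and contact force between the fingers and fork_c below 0.1 N and value of joint knob below 0.002 m), for 0.2 s.
2. the knob is held on its stop by the fingers with at least 8 N for 0.3 s, the number still set (value of joint knob above 0.0092 m and contact force between the fingers and knob above 8 N and value of joint wheel_a between 2.383 and 2.643 rad and value of joint wheel_b between 3.64 and 3.9 rad and value of joint wheel_c between 1.127 and 1.387 rad), for 0.3 s.
At the end, for the whole second after the job is handed in: the wheels show 4-6-2, each within 0.13 rad (a fifth of a numeral step) of centre, the knob is up again (within 2 mm), and the bird figure and cup stand upright; bird figure, cup and ribbon spool are within 20 mm of where they stood (value of joint wheel_a between 2.383 and 2.643 rad and value of joint wheel_b between 3.64 and 3.9 rad and value of joint wheel_c between 1.127 and 1.387 rad and value of joint knob below 0.002 m and angle between each of pourer, steel_cup's own z axis and vertical below 0.2 rad and distance of each of pourer, steel_cup, ribbon from where it was at the start of the episode below 0.02 m); the robot touches nothing.
It fails at once if a wheel is pushed with more than 15 N (contact force between the fingers and fork_a above 15 N or contact force between the fingers and fork_b above 15 N or contact force between the fingers and fork_c above 15 N).
It fails at once if the knob is pushed with more than 24 N (contact force between anything else and knob above 24 N).
It fails at once if the knob is pressed down (over 6 mm) while the number is not set (value of joint knob above 0.006 m and (value of joint wheel_a below 2.383 rad or value of joint wheel_a above 2.643 rad or value of joint wheel_b below 3.64 rad or value of joint wheel_b above 3.9 rad or value of joint wheel_c below 1.127 rad or value of joint wheel_c above 1.387 rad)).
It fails at once if the bird figure, the cup or the ribbon spool is shifted by more than 20 mm (distance of any of pourer, steel_cup, ribbon from where it was at the start of the episode above 0.02 m).
It also fails if it takes over 64 s, if anything falls off the work surface, if the arm or the gripper's body presses on something with over 40 N, if the wrist force passes 120 N, or if a joint passes its speed limit or range.

## Working session

There is one attempt and no reset: what is moved stays moved. The work goes in short steps, Python scripts to look and compute and a shell command to move; the robot and the scene stay as the last step left them, time stands still between calls to the robot, and variables do not carry over. Pictures are saved under pics/ and viewed, at most 10 in all, crops included, and the job is handed in when it is done.

```bash
ls; mkdir -p pics
cat > h.py <<'E'
import numpy as np, cv2
from rig import readout, eyes, ctrl
from scipy.spatial.transform import Rotation as Ro
def K(c,h=400):
    f=h/2/np.tan(np.radians(c["vertical_fov"])/2); return np.array([[f,0,c["cx"]],[0,f,c["cy"]],[0,0,1]])
def tool():
    s=readout.get_state(); q=s["ee_rot"]; return Ro.from_quat([q[1],q[2],q[3],q[0]]).as_matrix(), np.array(s["position"]), s
def grab(name,fn=None):
    R,p,s=tool(); im,d=eyes.grab_frame(name); c=eyes.get_calibration(name)
    if fn: cv2.imwrite("pics/"+fn,im)
    if "hand_eye" in c:
        H=np.array(c["hand_eye"]); Rw=R@H[:3,:3]; tw=R@H[:3,3]+p
    else:
        Rc=np.array(c["R"]); Rw=Rc.T; tw=-Rc.T@np.array(c["t"])
    return im,d,(K(c),np.array(c["dist"],float),Rw,tw)
def world(px,z,cam):   # pixels with depths -> world
    k,ds,R,t=cam; u=cv2.undistortPoints(np.array(px,float).reshape(-1,1,2),k,ds).reshape(-1,2)
    return (np.c_[u,np.ones(len(u))]*np.array(z).reshape(-1,1))@R.T+t
def cloud(d,cam):
    v,u=np.mgrid[:d.shape[0],:d.shape[1]]; return world(np.c_[u.ravel(),v.ravel()],d.ravel(),cam).reshape(d.shape+(3,))
def proj(X,cam):
    k,ds,R,t=cam; Xc=(np.atleast_2d(X)-t)@R; return cv2.projectPoints(Xc,np.zeros(3),np.zeros(3),k,ds)[0].reshape(-1,2)
E
python3 - <<'E'
from h import *
a,d,c=grab("scene"); b,d2,c2=grab("side")
np.savez("a.npz",a=a,d=d,b=b,d2=d2)
cv2.imwrite("pics/1.png",cv2.resize(np.vstack([a,b]),(480,600)))
cv2.imwrite("pics/scene.png",a)
R,p,s=tool();print(R.round(3),p,s["wrist_force"],s["gripper_width"],ctrl.tcp_to_tips,s["t"])
P=cloud(d,c); 
# red knob
hsv=cv2.cvtColor(a,cv2.COLOR_BGR2HSV)
m=((hsv[...,0]<8)|(hsv[...,0]>172))&(hsv[...,1]>150)&(hsv[...,2]>80)&(d>0)
n,l,st,ce=cv2.connectedComponentsWithStats(m.astype(np.uint8))
for i in range(1,n):
    if st[i,4]>40: print("red",st[i],ce[i].round(),np.median(P[l==i],0).round(3),P[l==i][:,2].max().round(3))
mb=(hsv[...,0]>95)&(hsv[...,0]<130)&(hsv[...,1]>120)&(d>0)
n,l,st,ce=cv2.connectedComponentsWithStats(mb.astype(np.uint8))
for i in range(1,n):
    if st[i,4]>150: print("blue",st[i],ce[i].round(),np.median(P[l==i],0).round(3),P[l==i].min(0).round(3),P[l==i].max(0).round(3))
E
```

```text
pics
[[ 0.97  -0.244 -0.   ]
 [-0.244 -0.97  -0.002]
 [ 0.     0.002 -1.   ]] [0.13421212 0.53295578 0.2415    ] [-0.08581139  0.00992148  0.2707386 ] 0.0853054338653917 0.011 0.1
red [287 199  18  11 162] [296. 204.] [0.634 0.091 0.114] 0.117
blue [ 273  210   93   70 2648] [315. 244.] [0.574 0.133 0.048] [0.486 0.02  0.012] [0.675 0.191 0.083]
```

View pics/scene.png

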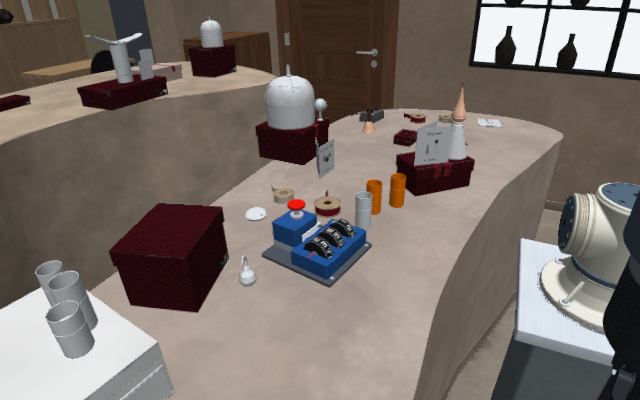

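The scene shows the press at about (315,240), with its red knob at (296,204). The pourer is at (247,272), the steel cup at (363,208), the ribbon at (327,205), and the orange look-alike cups at (374,197) and (397,190).

Run:
```python
from h import *
z=np.load("a.npz");a,d,b,d2=[z[k] for k in("a","d","b","d2")]
def cam(n):
    c=eyes.get_calibration(n);Rc=np.array(c["R"]);return K(c),np.array(c["dist"],float),Rc.T,-Rc.T@np.array(c["t"])
for im,dd,n in((a,d,"scene"),(b,d2,"side")):
    c=cam(n);P=cloud(dd,c);print(n,c[3].round(2))
    h=cv2.cvtColor(im,cv2.COLOR_BGR2HSV);m=(h[...,0]>95)&(h[...,0]<130)&(h[...,1]>110)&(dd>0)&(np.hypot(P[...,0]-.58,P[...,1]-.11)<.2)
    Q=P[m]
    for lo,hi in((.045,.055),(.082,.092),(.01,.018)):
        q=Q[(Q[:,2]>lo)&(Q[:,2]<hi)]
        if len(q)>20: print(lo,len(q),cv2.minAreaRect((q[:,:2]*1000).astype(np.float32)))
    r=((h[...,0]<8)|(h[...,0]>172))&(h[...,1]>150)&(np.abs(P[...,2]-.115)<.006)&(np.hypot(P[...,0]-.63,P[...,1]-.1)<.08)
    if r.sum()>10: print("knob",cv2.minEnclosingCircle((P[r][:,:2]*1000).astype(np.float32)))
    # other objects
    o=(P[...,2]>.012)&(np.hypot(P[...,0]-.58,P[...,1]-.11)<.3)&(dd>0)&~m
    g=np.zeros((300,300),np.uint8);ij=((P[o][:,:2]-[.43,-.04]+.15)/.002).astype(int)
    ok=((ij>=0)&(ij<300)).all(1);g[ij[ok,0],ij[ok,1]]=1
    nn,l,st,ce=cv2.connectedComponentsWithStats(cv2.dilate(g,np.ones((3,3))))
    for i in range(1,nn):
        if st[i,4]>40:
            zz=P[o][ok][l[ij[ok,0],ij[ok,1]]==i];print(zz.min(0).round(3),zz.max(0).round(3))
```

```text
scene [0.25 0.74 0.53]
0.045 921 ((581.7271118164062, 97.43236541748047), (159.36268615722656, 168.7169189453125), 79.44871520996094)
0.01 105 ((514.787353515625, 128.61935424804688), (181.62730407714844, 78.48117065429688), 49.892696380615234)
knob ((636.5206909179688, 87.16405487060547), 20.930265426635742)
[0.476 0.025 0.012] [0.686 0.197 0.082]
[ 0.504 -0.158  0.013] [ 0.545 -0.113  0.089]
[ 0.505 -0.08   0.013] [ 0.546 -0.034  0.089]
[0.506 0.043 0.041] [0.563 0.076 0.075]
[0.516 0.09  0.04 ] [0.575 0.129 0.075]
[0.581 0.027 0.046] [0.587 0.054 0.05 ]
[0.589 0.073 0.045] [0.597 0.102 0.048]
[0.598 0.022 0.032] [0.656 0.114 0.117]
[ 0.604 -0.128  0.012] [ 0.676 -0.051  0.028]
[0.612 0.003 0.013] [0.62  0.015 0.016]
[0.649 0.236 0.012] [0.681 0.269 0.074]
[0.665 0.067 0.078] [0.67  0.088 0.08 ]
[0.701 0.193 0.012] [0.856 0.373 0.138]
[ 0.756 -0.123  0.012] [ 0.811 -0.07   0.022]
[ 0.767 -0.007  0.012] [0.825 0.052 0.028]
side [0.45 0.78 0.6 ]
0.045 888 ((543.8258666992188, 103.70693969726562), (157.4139862060547, 93.99077606201172), 79.79031372070312)
knob ((632.6846923828125, 87.47734069824219), 20.235071182250977)
[0.472 0.027 0.012] [0.684 0.197 0.116]
[ 0.502 -0.158  0.015] [ 0.543 -0.113  0.089]
[ 0.503 -0.081  0.012] [ 0.543 -0.035  0.09 ]
[0.561 0.019 0.044] [0.567 0.04  0.05 ]
[0.573 0.018 0.046] [0.581 0.051 0.05 ]
[0.591 0.002 0.012] [0.606 0.019 0.015]
[ 0.6   -0.127  0.012] [ 0.674 -0.051  0.028]
[0.647 0.239 0.012] [0.682 0.268 0.076]
[0.7   0.192 0.012] [0.856 0.373 0.138]
[ 0.753 -0.125  0.012] [ 0.807 -0.071  0.022]
[ 0.768 -0.003  0.012] [0.828 0.052 0.028]
```

View pics/1.png

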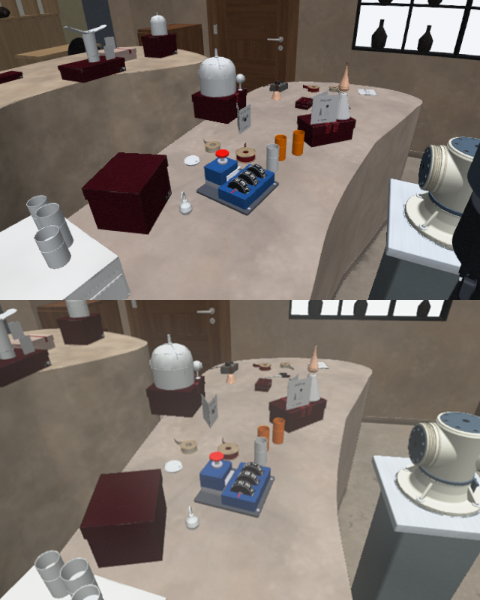

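```bash
cat >> h.py <<'E'
YAW=np.radians(-10.4); EX=np.array([np.cos(YAW),np.sin(YAW),0]); EY=np.array([-EX[1],EX[0],0]); EZ=np.array([0,0,1.])
SB=np.array([.545,.1037,.05])
def pw(dx,dy,z): return SB+dx*EX+dy*EY+[0,0,z-.05]   # press-aligned, from slot_b; z world
def plan(target):  # shift in m (=units) and turn in units from present pose; x of tool along press x
    R,p,s=tool(); a=np.arctan2(R[1,0],R[0,0]); print("t",s["t"],"p",p.round(4),"shift",(R.T@(target-p)).round(4),"turn",round(-(YAW-a)/2/np.pi,4))
E
python3 - <<'E'
from h import *
c=eyes.get_calibration("wrist");print(np.array(c["hand_eye"]).round(3),c["vertical_fov"])
plan(pw(-.08,0,.25)); plan(pw(-.0,0,.25))
E
```

```text
[[-0.    -0.965 -0.261  0.066]
 [ 1.    -0.     0.    -0.   ]
 [-0.001 -0.261  0.965 -0.133]
 [ 0.     0.     0.     1.   ]] 66.78787398328532
t 0.1 p [0.1342 0.533  0.2415] shift [ 0.4234  0.3211 -0.0079] turn -0.0104
t 0.1 p [0.1342 0.533  0.2415] shift [ 0.5032  0.3159 -0.0079] turn -0.0104
```

```bash
python3 -m handwheel '[[1,[0.03,0.023,0],-0.003],[1,[0.07,0.053,0],-0.0104],[1,[0.11,0.083,0],-0.0104],[1,[0.14,0.106,0],-0.0104],[1,[0.17,0.129,0],-0.0104],[1,[0.2,0.152,0],-0.0104],[1,[0.23,0.175,0],-0.0104],[1,[0.26,0.197,0],-0.0104],[1,[0.29,0.22,0],-0.0104],[1,[0.32,0.243,0],-0.0104]]'; python3 -c "
from h import *
plan(pw(-.08,0,.19))"
```

```text
t: 0.93
position: [0.3858, 0.2177, 0.2422]
ee_rot: [-0.0, 0.996, -0.091, -0.0]
wrist_force: [1.6, 0.7, -0.1]
gripper_width: -0.0004
grasp_force: 0.0
t 0.9333 p [0.3858 0.2177 0.2422] shift [0.0971 0.0834 0.0521] turn 0.0
```

```bash
python3 -m handwheel '[[1,[0.025,0.022,0.01],0],[1,[0.05,0.044,0.025],0],[1,[0.075,0.066,0.04],0],[1,[0.09,0.077,0.048],0],[1,[0.0965,0.083,0.052],0],[1,[0.0965,0.083,0.052],0],[1,[0.0965,0.083,0.052],0]]'
python3 - <<'E'
from h import *
a,d,c=grab("wrist"); np.savez("w.npz",a=a,d=d,R=c[2],t=c[3])
P=cloud(d,c); h=cv2.cvtColor(a,cv2.COLOR_BGR2HSV)
m=(h[...,0]>95)&(h[...,0]<130)&(h[...,1]>110)&(d>0)&(np.abs(P[...,2]-.05)<.004)
print(cv2.minAreaRect((P[m][:,:2]*1000).astype(np.float32)))
r=((h[...,0]<8)|(h[...,0]>172))&(h[...,1]>150)&(np.abs(P[...,2]-.115)<.005)
if r.sum()>10: print("knob",cv2.minEnclosingCircle((P[r][:,:2]*1000).astype(np.float32)))
for y in(.045,0,-.045):
    D=P-SB; dx=D@EX;dy=D@EY; w=(abs(dy-y)<.011)&(abs(dx)<.03)&(P[...,2]>.055)&(d>0)
    q=P[w]; zz=q[:,2]; A=np.c_[2*dx[w],2*zz,np.ones(w.sum())]
    s=np.linalg.lstsq(A,dx[w]**2+zz**2,rcond=None)[0]
    print(y,w.sum(),"zmax",np.percentile(zz,98).round(4),"cx,cz,r",s[:2].round(4),np.sqrt(s[2]+s[0]**2+s[1]**2).round(4), "ymid",dy[(abs(dy-y)<.02)&(abs(dx)<.01)&(P[...,2]>.065)].mean().round(4))
u=proj([pw(-.045,.07,.05),pw(.04,-.07,.1),pw(-.045,-.07,.05),pw(.04,.07,.1)],c);x0,y0=np.maximum(u.min(0)-10,0).astype(int);x1,y1=(u.max(0)+10).astype(int);print(x0,y0,x1,y1)
cv2.imwrite("pics/w1.png",cv2.resize(a[y0:y1,x0:x1],None,fx=2.5,fy=2.5)[:600,:800])
E
```

```text
t: 1.52
position: [0.4651, 0.1205, 0.1902]
ee_rot: [0.0, 0.996, -0.091, -0.0]
wrist_force: [0.4, -0.3, 0.9]
gripper_width: 0.0001
grasp_force: 0.0
((551.3433227539062, 99.63593292236328), (157.88565063476562, 106.92845916748047), 79.716796875)
0.045 1753 zmax 0.0764 cx,cz,r [0.0015 0.0463] 0.0293 ymid 0.0414
0 1779 zmax 0.0766 cx,cz,r [0.0015 0.0463] 0.0294 ymid -0.0031
-0.045 1947 zmax 0.0763 cx,cz,r [0.0015 0.051 ] 0.025 ymid -0.0473
211 20 440 159
```

View pics/w1.png

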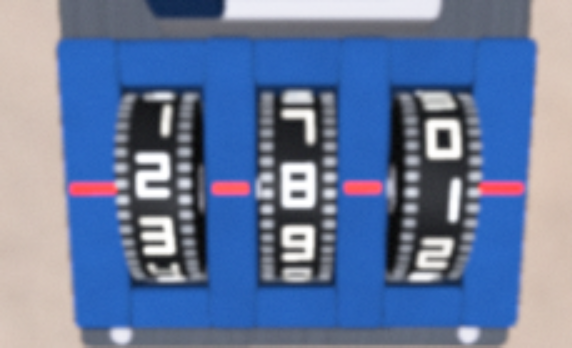

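The wrist crop shows the wheels at roughly 2, 8 and 1, with the 2 centred near (152,175), the 8 at (298,185) and the 1 at (455,198). I'll unroll the cylinders to get exact angles.

```bash
cat >> h.py <<'E'
SB=SB+.0015*EX-.003*EY; ZT=.0765
def unroll(a,cam,fn=None,zt=None,zts=None):
    zt=zt or ZT; out=[]
    ph=np.radians(np.arange(-70,70,.5)); ys=np.arange(-.0075,.00751,.00025)
    for y in(.045,0,-.045):
        F,Y=np.meshgrid(ph,ys,indexing="ij")   # phi grows toward the robot (= higher numerals)
        X=SB+(-.03*np.sin(F))[...,None]*EX+(y+(-Y))[...,None]*EY; X[...,2]=zt-.03+.03*np.cos(F)
        u=proj(X.reshape(-1,3),cam).reshape(F.shape+(2,)).astype(np.float32)
        g=cv2.remap(cv2.cvtColor(a,cv2.COLOR_BGR2GRAY),u[...,0],u[...,1],cv2.INTER_LINEAR); out.append(g)
    st=np.hstack([cv2.copyMakeBorder(g,0,0,5,5,cv2.BORDER_CONSTANT,value=128) for g in out])
    if fn: cv2.imwrite("pics/"+fn,cv2.resize(st,None,fx=2,fy=2))
    res=[]
    for g in out:
        rows=(g>120).any(1); e=np.flatnonzero(np.diff(np.r_[0,rows.astype(int),0])); 
        res.append([(round(np.degrees(ph[s])),round(np.degrees(ph[t-1]))) for s,t in zip(e[::2],e[1::2]) if t-s>8])
    return res
E
python3 - <<'E'
from h import *
z=np.load("w.npz");c=eyes.get_calibration("wrist");cam=(K(c),np.array(c["dist"],float),z["R"],z["t"])
for r in unroll(z["a"],cam,"u1.png"): print(r,[(p+q)/2 for p,q in r])
E
```

```text
[(-70, -62), (-56, -28), (-18, 10), (19, 46), (55, 70)] [-66.0, -42.0, -4.0, 32.5, 62.5]
[(-70, -56), (-51, -22), (-12, 15), (24, 53), (60, 70)] [-63.0, -36.5, 1.5, 38.5, 65.0]
[(-70, -49), (-42, -14), (-3, 23), (33, 64)] [-59.5, -28.0, 10.0, 48.5]
```

View pics/u1.png

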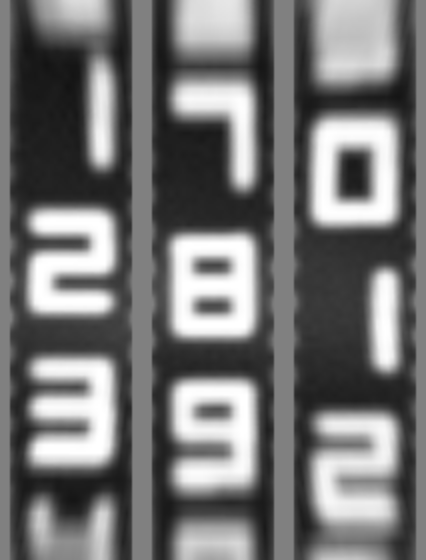

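```bash
python3 -c "
from h import *
plan(pw(-.006,.045,.095))"
```

```text
t 1.5667 p [0.465  0.121  0.1906] shift [ 0.0773 -0.0394  0.0957] turn 0.0
```

```bash
python3 -m handwheel '[[1,[0.025,-0.013,0.02],0],[1,[0.05,-0.026,0.045],0],[1,[0.0773,-0.0394,0.07],0],[1,[0.0773,-0.0394,0.09],0],[1,[0.0773,-0.0394,0.0957],0],[1,[0.0773,-0.0394,0.0957],0],[1,[0.0773,-0.0394,0.0957],0],[1,[0.0773,-0.0394,0.0957],0]]';python3 -m handwheel '[[1,[0,0,0.002],0],[1,[0,0,0.004],0],[1,[0,0,0.0045],0],[1,[0,0,0.0045],0],[1,[0,0,0.0045],0]]'
```

```text
t: 2.23
position: [0.5488, 0.146, 0.097]
ee_rot: [-0.001, 0.996, -0.09, 0.002]
wrist_force: [-0.5, -0.1, 0.8]
gripper_width: -0.0003
grasp_force: 0.0
t: 2.65
position: [0.5483, 0.1452, 0.0903]
ee_rot: [-0.0, 0.996, -0.091, 0.0]
wrist_force: [-0.9, -0.1, 0.6]
gripper_width: 0.0002
grasp_force: 0.0
```

```bash
python3 -m handwheel '[[1,[0,0,0.001],0],[1,[0,0,0.001],0],[1,[0,0,0.001],0]]';python3 -m handwheel '[[1,[0,0,0.001],0],[1,[0,0,0.001],0],[1,[0,0,0.001],0]]'
```

```text
t: 2.9
position: [0.5483, 0.1452, 0.089]
ee_rot: [0.0, 0.996, -0.091, -0.0]
wrist_force: [-0.2, -0.4, 0.3]
gripper_width: 0.0002
grasp_force: 0.0
t: 3.15
position: [0.5483, 0.1452, 0.088]
ee_rot: [0.0, 0.996, -0.091, -0.0]
wrist_force: [-0.0, -0.6, -0.6]
gripper_width: 0.0001
grasp_force: 0.0
```

```bash
python3 -m handwheel '[[1,[0,0,0.001],0],[1,[0,0,0.001],0],[1,[0,0,0.001],0]]';python3 -m handwheel '[[1,[0,0,0.001],0],[1,[0,0,0.001],0],[1,[0,0,0.001],0]]'
```

```text
t: 3.4
position: [0.5483, 0.1452, 0.087]
ee_rot: [0.0, 0.996, -0.091, -0.0]
wrist_force: [0.1, -1.1, 1.3]
gripper_width: -0.0002
grasp_force: 0.0
t: 3.65
position: [0.5483, 0.1453, 0.086]
ee_rot: [0.0, 0.996, -0.091, -0.0]
wrist_force: [0.9, 0.0, 0.3]
gripper_width: 0.0
grasp_force: 0.0
```

```bash
python3 -m handwheel '[[1,[0,0,0.001],0],[1,[0,0,0.001],0],[1,[0,0,0.001],0]]';python3 -m handwheel '[[1,[0,0,0.0007],0],[1,[0,0,0.0007],0],[1,[0,0,0.0007],0]]'; python3 -c "
from h import *
f=[]
print(tool()[2]['wrist_force'],tool()[2]['wrist_torque'])"
```

```text
t: 3.9
position: [0.5485, 0.1453, 0.0853]
ee_rot: [-0.0, 0.996, -0.091, 0.0]
wrist_force: [-0.4, -0.2, 1.1]
gripper_width: -0.0001
grasp_force: 0.8
t: 4.15
position: [0.5485, 0.1453, 0.0848]
ee_rot: [-0.0, 0.996, -0.091, 0.0]
wrist_force: [-1.3, -0.3, 4.6]
gripper_width: -0.0003
grasp_force: 1.9
[-1.29023573 -0.31283798  4.56572925] [-0.06830108  0.28924514  0.03609537]
```

```bash
python3 -m handwheel '[[1,[0,0,0.0005],0],[1,[0.002,0,0.0005],0],[1,[0.004,0,0.0005],0],[1,[0.006,0,0.0005],0],[1,[0.008,0,0.0005],0],[1,[0.01,0,0.0005],0],[1,[0.012,0,0.0005],0],[1,[0.012,0,0.0005],0],[1,[0.012,0,0.0005],0]]'
```

```text
t: 4.9
position: [0.5607, 0.1431, 0.0844]
ee_rot: [-0.0, 0.996, -0.091, 0.001]
wrist_force: [-1.6, -0.5, 4.5]
gripper_width: 0.0002
grasp_force: 2.6
```

```bash
python3 -m handwheel '[[1,[0,0,-0.006],0],[1,[0,0,-0.006],0],[1,[-0.012,0,-0.006],0],[1,[-0.012,0,-0.006],0],[1,[-0.012,0,-0.003],0],[1,[-0.012,0,-0.001],0],[1,[-0.012,0,-0.0005],0],[1,[-0.012,0,0],0],[1,[-0.012,0,0],0]]';python3 -m handwheel '[[1,[0.002,0,0],0],[1,[0.004,0,0],0],[1,[0.006,0,0],0],[1,[0.008,0,0],0],[1,[0.01,0,0],0],[1,[0.012,0,0],0],[1,[0.012,0,0],0],[1,[0.012,0,0],0]]'; python3 -m handwheel '[[1,[0,0,-0.006],0],[1,[0,0,-0.02],0],[1,[-0.04,0.022,-0.06],0],[1,[-0.075,0.045,-0.1],0],[1,[-0.0915,0.045,-0.105],0],[1,[-0.0915,0.045,-0.105],0],[1,[-0.0915,0.045,-0.105],0],[1,[-0.0915,0.045,-0.105],0]]'
cat > look.py <<'E'
import sys
from h import *
a,d,c=grab("wrist"); np.save("last.npy",a)
for r in unroll(a,c,sys.argv[1]): print(r,[(p+q)/2 for p,q in r])
P=cloud(d,c);h=cv2.cvtColor(a,cv2.COLOR_BGR2HSV);D=P-SB
r=((h[...,0]<8)|(h[...,0]>172))&(h[...,1]>120)&(abs(P[...,2]-.05)<.006)&(abs(D@EX)<.02)&(d>0)
n,l,st,ce=cv2.connectedComponentsWithStats(r.astype(np.uint8))
for i in range(1,n):
    if st[i,4]>15: print("line dx,dy,z",np.mean(D[l==i]@EX).round(4),np.mean(D[l==i]@EY).round(4),P[l==i][:,2].mean().round(4))
E
sed -i 's/ZT=.0765/ZT=.0748/' h.py; python3 look.py u2.png
```

```text
t: 5.65
position: [0.5489, 0.1453, 0.0844]
ee_rot: [-0.0, 0.996, -0.091, 0.0]
wrist_force: [-2.0, -0.4, 6.0]
gripper_width: 0.0
grasp_force: 2.6
t: 6.32
position: [0.561, 0.1431, 0.0844]
ee_rot: [-0.0, 0.996, -0.091, 0.001]
wrist_force: [-0.6, 0.9, 4.9]
gripper_width: -0.0001
grasp_force: 2.5
t: 6.98
position: [0.4621, 0.1155, 0.189]
ee_rot: [-0.0, 0.996, -0.091, 0.0]
wrist_force: [0.2, -0.8, -0.1]
gripper_width: 0.0001
grasp_force: 0.0
[(-70, -40), (-31, -2), (6, 34), (44, 70)] [-55.0, -16.5, 20.0, 57.0]
[(-70, -57), (-52, -23), (-12, 15), (24, 53), (60, 70)] [-63.5, -37.5, 1.5, 38.5, 65.0]
[(-70, -51), (-42, -14), (-6, 22), (32, 62)] [-60.5, -28.0, 8.0, 47.0]
line dx,dy,z -0.0002 0.0694 0.052
line dx,dy,z 0.0001 0.0225 0.0519
line dx,dy,z 0.0002 -0.0225 0.0519
line dx,dy,z 0.0001 -0.0694 0.0517
```

View pics/u2.png

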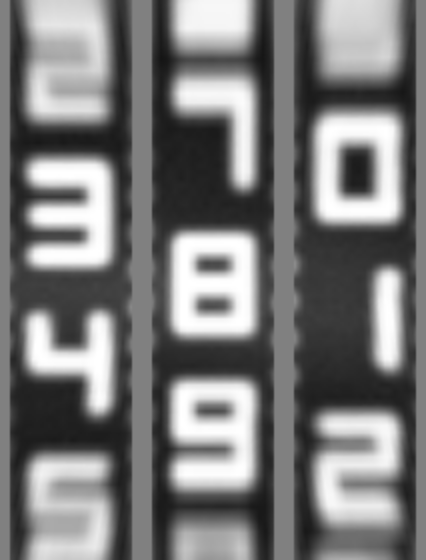

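```bash
python3 -m handwheel '[[1,[0.03,-0.015,0.035],0],[1,[0.06,-0.035,0.07],0],[1,[0.0805,-0.045,0.09],0],[1,[0.0805,-0.045,0.098],0],[1,[0.0805,-0.045,0.1],0],[1,[0.0805,-0.045,0.102],0],[1,[0.0805,-0.045,0.1035],0],[1,[0.0805,-0.045,0.1045],0],[1,[0.0805,-0.045,0.105],0],[1,[0.0805,-0.045,0.105],0]]';python3 -m handwheel '[[1,[0.002,0,0],0],[1,[0.004,0,0],0],[1,[0.006,0,0],0],[1,[0.008,0,0],0],[1,[0.0099,0,0],0],[1,[0.0099,0,0],0],[1,[0.0099,0,0],0]]'; python3 -m handwheel '[[1,[0,0,-0.004],0],[1,[0,0,-0.015],0],[1,[0,0.02,-0.015],0],[1,[0.001,0.045,-0.012],0],[1,[0.001,0.045,-0.006],0],[1,[0.001,0.045,-0.003],0],[1,[0.001,0.045,-0.001],0],[1,[0.001,0.045,-0.0005],0],[1,[0.001,0.045,0],0],[1,[0.001,0.045,0],0]]'
```

```text
t: 7.87
position: [0.5497, 0.1451, 0.0848]
ee_rot: [-0.0, 0.996, -0.091, 0.001]
wrist_force: [1.8, -0.0, 3.5]
gripper_width: 0.0002
grasp_force: 1.6
t: 8.45
position: [0.5593, 0.1433, 0.0843]
ee_rot: [-0.0, 0.996, -0.091, 0.0]
wrist_force: [0.0, 0.9, 5.6]
gripper_width: 0.0
grasp_force: 2.7
t: 9.28
position: [0.5517, 0.0984, 0.0843]
ee_rot: [0.001, 0.996, -0.09, -0.0]
wrist_force: [-2.4, -3.5, 5.3]
gripper_width: 0.0001
grasp_force: 2.7
```

```bash
python3 -m handwheel '[[1,[-0.002,0,0],0],[1,[-0.004,0,0],0],[1,[-0.006,0,0],0],[1,[-0.008,0,0],0],[1,[-0.01,0,0],0],[1,[-0.012,0,0],0],[1,[-0.012,0,0],0],[1,[-0.012,0,0],0]]';
python3 -m handwheel '[[1,[0,0,-0.006],0],[1,[0,0,-0.006],0],[1,[0.012,0,-0.006],0],[1,[0.012,0,-0.006],0],[1,[0.012,0,-0.003],0],[1,[0.012,0,-0.001],0],[1,[0.012,0,-0.0005],0],[1,[0.012,0,0],0],[1,[0.012,0,0],0]]';python3 -m handwheel '[[1,[-0.002,0,0],0],[1,[-0.004,0,0],0],[1,[-0.006,0,0],0],[1,[-0.008,0,0],0],[1,[-0.01,0,0],0],[1,[-0.012,0,0],0],[1,[-0.012,0,0],0],[1,[-0.012,0,0],0]]'; python3 -m handwheel '[[1,[0,0,-0.006],0],[1,[0,0,-0.02],0],[1,[0,0.023,-0.02],0],[1,[0,0.045,-0.012],0],[1,[0,0.045,-0.006],0],[1,[0,0.045,-0.003],0],[1,[0,0.045,-0.001],0],[1,[0,0.045,-0.0005],0],[1,[0,0.045,0],0],[1,[0,0.045,0],0]]'
```

```text
t: 9.95
position: [0.5401, 0.1013, 0.0843]
ee_rot: [-0.0, 0.996, -0.09, 0.0]
wrist_force: [1.2, -2.0, 5.2]
gripper_width: 0.0001
grasp_force: 2.8
t: 10.7
position: [0.5517, 0.0992, 0.0844]
ee_rot: [-0.0, 0.996, -0.09, 0.0]
wrist_force: [-1.2, 0.2, 5.8]
gripper_width: -0.0002
grasp_force: 2.6
t: 11.37
position: [0.5401, 0.1013, 0.0842]
ee_rot: [-0.0, 0.996, -0.09, 0.0]
wrist_force: [0.8, 0.1, 6.4]
gripper_width: 0.0
grasp_force: 2.8
t: 12.2
position: [0.5318, 0.0565, 0.0843]
ee_rot: [0.001, 0.996, -0.09, -0.0]
wrist_force: [-2.2, -3.2, 5.7]
gripper_width: 0.0003
grasp_force: 2.6
```

```bash
python3 -m handwheel '[[1,[0.002,0,0],0],[1,[0.004,0,0],0],[1,[0.006,0,0],0],[1,[0.008,0,0],0],[1,[0.01,0,0],0],[1,[0.012,0,0],0],[1,[0.012,0,0],0],[1,[0.012,0,0],0]]';
python3 -m handwheel '[[1,[0,0,-0.006],0],[1,[0,0,-0.02],0],[1,[-0.04,-0.022,-0.06],0],[1,[-0.075,-0.045,-0.1],0],[1,[-0.0915,-0.045,-0.105],0],[1,[-0.0915,-0.045,-0.105],0],[1,[-0.0915,-0.045,-0.105],0],[1,[-0.0915,-0.045,-0.105],0]]'; python3 look.py u3.png
```

```text
t: 12.87
position: [0.5439, 0.0544, 0.0844]
ee_rot: [0.001, 0.996, -0.09, -0.0]
wrist_force: [-0.9, -3.5, 4.8]
gripper_width: -0.0001
grasp_force: 2.4
t: 13.53
position: [0.4618, 0.1163, 0.1891]
ee_rot: [-0.001, 0.996, -0.09, 0.0]
wrist_force: [-0.1, -0.6, -0.8]
gripper_width: 0.0
grasp_force: 0.0
[(-70, -56), (-50, -21), (-10, 16), (26, 54), (60, 70)] [-63.0, -35.5, 3.0, 40.0, 65.0]
[(-70, -50), (-42, -14), (-4, 23), (33, 63)] [-60.0, -28.0, 9.5, 48.0]
[(-70, -40), (-30, -2), (4, 34), (42, 70)] [-55.0, -16.0, 19.0, 56.0]
line dx,dy,z 0.0001 0.0694 0.0519
line dx,dy,z -0.0001 0.0222 0.0519
line dx,dy,z 0.0 -0.0226 0.0518
line dx,dy,z 0.0002 -0.0697 0.0521
```

View pics/u3.png

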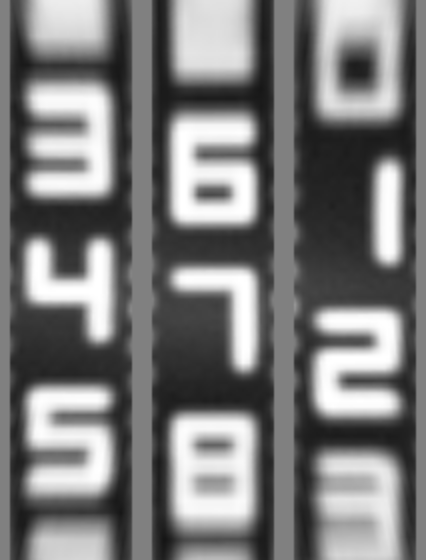

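```bash
python3 -m handwheel '[[1,[0.03,0,0.035],0],[1,[0.06,0,0.07],0],[1,[0.0925,0,0.09],0],[1,[0.0925,0,0.098],0],[1,[0.0925,0,0.1],0],[1,[0.0925,0,0.102],0],[1,[0.0925,0,0.1035],0],[1,[0.0925,0,0.1045],0],[1,[0.0925,0,0.105],0],[1,[0.0925,0,0.105],0]]';python3 -m handwheel '[[1,[-0.002,0,0],0],[1,[-0.004,0,0],0],[1,[-0.006,0,0],0],[1,[-0.008,0,0],0],[1,[-0.01,0,0],0],[1,[-0.012,0,0],0],[1,[-0.0138,0,0],0],[1,[-0.0138,0,0],0],[1,[-0.0138,0,0],0]]'; python3 -m handwheel '[[1,[0,0,-0.006],0],[1,[0,0,-0.02],0],[1,[0.001,0.023,-0.02],0],[1,[0.002,0.045,-0.012],0],[1,[0.002,0.045,-0.006],0],[1,[0.002,0.045,-0.003],0],[1,[0.002,0.045,-0.001],0],[1,[0.002,0.045,-0.0005],0],[1,[0.002,0.045,0],0],[1,[0.002,0.045,0],0]]'; python3 -m handwheel '[[1,[0.002,0,0],0],[1,[0.004,0,0],0],[1,[0.006,0,0],0],[1,[0.008,0,0],0],[1,[0.0094,0,0],0],[1,[0.0094,0,0],0],[1,[0.0094,0,0],0]]'; python3 -m handwheel '[[1,[0,0,-0.006],0],[1,[0,0,-0.02],0],[1,[-0.002,-0.04,-0.02],0],[1,[-0.004,-0.08,-0.02],0],[1,[-0.0045,-0.09,-0.012],0],[1,[-0.0045,-0.09,-0.005],0],[1,[-0.0045,-0.09,-0.002],0],[1,[-0.0045,-0.09,-0.0005],0],[1,[-0.0045,-0.09,0],0],[1,[-0.0045,-0.09,0],0]]';python3 -m handwheel '[[1,[0.0008,0,0],0],[1,[0.0015,0,0],0],[1,[0.0015,0,0],0],[1,[0.0015,0,0],0]]';python3 -m handwheel '[[1,[0,0,-0.006],0],[1,[0,0,-0.02],0],[1,[-0.03,0.022,-0.06],0],[1,[-0.065,0.045,-0.1],0],[1,[-0.087,0.045,-0.105],0],[1,[-0.087,0.045,-0.105],0],[1,[-0.087,0.045,-0.105],0],[1,[-0.087,0.045,-0.105],0]]'; python3 look.py u4.png
```

```text
t: 14.42
position: [0.5526, 0.0987, 0.0849]
ee_rot: [-0.0, 0.996, -0.09, 0.0]
wrist_force: [-1.6, -1.8, 3.1]
gripper_width: -0.0004
grasp_force: 1.5
t: 15.17
position: [0.5393, 0.1014, 0.0842]
ee_rot: [-0.0, 0.996, -0.09, 0.0]
wrist_force: [0.1, -1.0, 5.8]
gripper_width: -0.0002
grasp_force: 2.8
t: 16.0
position: [0.533, 0.0564, 0.0843]
ee_rot: [0.001, 0.996, -0.09, -0.0]
wrist_force: [-3.0, -4.3, 5.7]
gripper_width: -0.0001
grasp_force: 2.6
t: 16.58
position: [0.5427, 0.0548, 0.0844]
ee_rot: [0.001, 0.996, -0.09, 0.0]
wrist_force: [-1.5, -3.4, 4.4]
gripper_width: 0.0002
grasp_force: 2.5
t: 17.42
position: [0.5549, 0.1442, 0.0848]
ee_rot: [-0.001, 0.996, -0.091, 0.001]
wrist_force: [-0.5, 3.2, 3.2]
gripper_width: 0.0004
grasp_force: 1.8
t: 17.75
position: [0.5561, 0.1437, 0.0843]
ee_rot: [-0.0, 0.996, -0.091, 0.0]
wrist_force: [-0.7, 2.4, 5.2]
gripper_width: 0.0
grasp_force: 2.6
t: 18.42
position: [0.4616, 0.1149, 0.1887]
ee_rot: [0.0, 0.996, -0.091, -0.0]
wrist_force: [0.3, 0.3, -0.6]
gripper_width: 0.0003
grasp_force: 0.0
[(-70, -60), (-54, -25), (-15, 13), (22, 50), (58, 70)] [-65.0, -39.5, -1.0, 36.0, 64.0]
[(-70, -60), (-53, -23), (-13, 14), (24, 52), (60, 70)] [-65.0, -38.0, 0.5, 38.0, 65.0]
[(-70, -60), (-53, -25), (-15, 14), (22, 50), (58, 70)] [-65.0, -39.0, -0.5, 36.0, 64.0]
line dx,dy,z 0.0001 0.0695 0.052
line dx,dy,z -0.0001 0.0224 0.0519
line dx,dy,z -0.0001 -0.0224 0.052
line dx,dy,z 0.0001 -0.0697 0.052
```

View pics/u4.png

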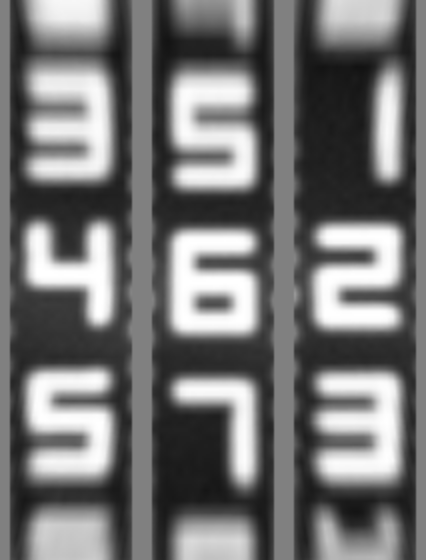

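4-6-2 stands on top, each wheel within about 1° of centre. Next is the knob.

```bash
python3 -c "
from h import *
plan(pw(.091,0,.131)); print(pw(.091,0,.131))"
```

```text
t 18.4667 p [0.4618 0.115  0.1879] shift [ 0.1764 -0.0011  0.0566] turn -0.0
[0.6354388  0.08405126 0.131     ]
```

```bash
python3 -m handwheel '[[1,[0.03,0,0],0],[1,[0.06,0,0],0],[1,[0.09,0,0],0],[1,[0.12,0,0.01],0],[1,[0.15,0,0.03],0],[1,[0.1764,-0.0011,0.045],0],[1,[0.1764,-0.0011,0.0566],0],[1,[0.1764,-0.0011,0.0566],0],[1,[0.1764,-0.0011,0.0566],0]]'; python3 -m handwheel '[[1,[0,0,0.002],0],[1,[0,0,0.004],0],[1,[0,0,0.006],0],[1,[0,0,0.008],0],[1,[0,0,0.0095],0],[1,[0,0,0.0095],0],[1,[0,0,0.0095],0]]'
```

```text
t: 19.22
position: [0.6354, 0.0839, 0.1297]
ee_rot: [0.001, 0.996, -0.091, -0.002]
wrist_force: [-0.0, -0.1, 1.4]
gripper_width: -0.0003
grasp_force: 0.0
t: 19.8
position: [0.6357, 0.0849, 0.1232]
ee_rot: [-0.0, 0.996, -0.09, 0.0]
wrist_force: [-0.8, 0.4, 1.4]
gripper_width: -0.0002
grasp_force: 0.8
```

```bash
python3 -m handwheel '[[1,[0,0,0.002],0],[1,[0,0,0.004],0],[1,[0,0,0.005],0],[1,[0,0,0.005],0],[1,[0,0,0.005],0]]'; python3 -m handwheel '[[1,[0,0,0.001],0],[1,[0,0,0.0015],0],[1,[0,0,0.0015],0],[1,[0,0,0.0015],0]]'
```

```text
t: 20.22
position: [0.6359, 0.0848, 0.1179]
ee_rot: [-0.0, 0.996, -0.091, 0.0]
wrist_force: [-0.3, 1.4, 3.5]
gripper_width: 0.0002
grasp_force: 1.6
t: 20.55
position: [0.6359, 0.0848, 0.1164]
ee_rot: [-0.0, 0.996, -0.091, 0.0]
wrist_force: [-1.1, 2.4, 4.0]
gripper_width: 0.0001
grasp_force: 1.8
```

```bash
python3 -m handwheel '[[1,[0,0,0.0005],0],[1,[0,0,0.0008],0],[1,[0,0,0.0008],0]]'; python3 -m handwheel '[[1,[0,0,0.0005],0],[1,[0,0,0.0005],0],[1,[0,0,0.0005],0]]'
```

```text
t: 20.8
position: [0.6359, 0.0848, 0.1161]
ee_rot: [-0.0, 0.996, -0.09, 0.0]
wrist_force: [-1.3, 2.4, 6.2]
gripper_width: -0.0
grasp_force: 3.0
t: 21.05
position: [0.6359, 0.0848, 0.116]
ee_rot: [-0.0, 0.996, -0.09, 0.001]
wrist_force: [-4.0, 3.0, 8.7]
gripper_width: -0.0002
grasp_force: 4.1
```

```bash
python3 -m handwheel '[[1,[0,0,0.0004],0],[1,[0,0,0.0008],0],[1,[0,0,0.0008],0],[1,[0,0,0.0008],0]]'; python3 -m handwheel '[[1,[0,0,0],0],[1,[0,0,0],0],[1,[0,0,0],0],[1,[0,0,0],0],[1,[0,0,0],0],[1,[0,0,0],0]]'
```

```text
t: 21.38
position: [0.6359, 0.0848, 0.116]
ee_rot: [-0.0, 0.996, -0.09, 0.001]
wrist_force: [-5.0, 3.8, 11.2]
gripper_width: -0.0005
grasp_force: 5.7
t: 21.88
position: [0.6359, 0.0848, 0.116]
ee_rot: [-0.0, 0.996, -0.09, 0.001]
wrist_force: [-4.1, 3.0, 10.8]
gripper_width: -0.0002
grasp_force: 5.7
```

```bash
python3 -m handwheel '[[1,[0,0,-0.003],0],[1,[0,0,-0.008],0],[1,[0,0,-0.015],0],[1,[0,0,-0.035],0],[1,[-0.03,0,-0.07],0],[1,[-0.065,0,-0.075],0],[1,[-0.105,0,-0.075],0],[1,[-0.145,0,-0.075],0],[1,[-0.1755,0,-0.075],0],[1,[-0.1755,0,-0.075],0]]'; python3 look.py u5.png
python3 - <<'E'
from h import *
a,d,c=grab("scene"); P=cloud(d,c);h=cv2.cvtColor(a,cv2.COLOR_BGR2HSV)
r=((h[...,0]<8)|(h[...,0]>172))&(h[...,1]>150)&(np.hypot(P[...,0]-.635,P[...,1]-.087)<.03)&(P[...,2]>.09)
print("knob z",np.median(P[r][:,2]),r.sum())
cv2.imwrite("pics/end.png",a[150:320,200:450])
E
```

```text
t: 22.72
position: [0.4583, 0.1157, 0.1894]
ee_rot: [0.0, 0.996, -0.09, -0.001]
wrist_force: [0.1, -0.9, 0.3]
gripper_width: 0.0004
grasp_force: 0.0
[(-70, -60), (-56, -26), (-15, 14), (22, 50), (58, 70)] [-65.0, -41.0, -0.5, 36.0, 64.0]
[(-70, -60), (-53, -23), (-13, 14), (24, 52), (59, 70)] [-65.0, -38.0, 0.5, 38.0, 64.5]
[(-70, -60), (-54, -25), (-15, 14), (22, 50), (59, 70)] [-65.0, -39.5, -0.5, 36.0, 64.5]
line dx,dy,z 0.0003 0.0697 0.052
line dx,dy,z 0.0002 0.0225 0.0521
line dx,dy,z 0.0003 -0.0225 0.052
line dx,dy,z 0.0004 -0.0696 0.052
knob z 0.11421119507462826 162
```

View pics/end.png

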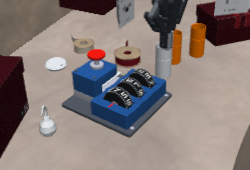

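The knob is up again (z = 0.114, the same as at the start). The pourer at (47,127) and the cup at (163,62) are upright and undisturbed, and the wheels are still set.

```bash
python3 -c "
from rig import ctrl
print(ctrl.finish_job())"
```

```text
the job is handed in; nothing more can be done
None
```

The wheels read 4-6-2, each within about 1° of centre; the knob was held on its stop at about 11 N for half a second and came back up, and nothing around the press appeared to move; the job is handed in, with no verdict returned.

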